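# Load the water filter through its spring doors

## Task

Load the loose white filter cartridge into the countertop filter dock: lay it on the dock's lane nose first, push it in through the two spring doors and press it home against the rubber seal inside with about 15 newtons, never more than 20. Then let go and draw the fingers out so that both doors close behind the cartridge, and leave the salt shaker, the timer and the mug where they stand.

Things in the scene. Friction and masses are not known exactly. Their poses are not given: they have to be found in the camera images.
- dock: Fixed filter dock, 355 long, 86 wide, 52 mm high: grey floor plate, white walls. Origin on the worktop (z = 0) under the centre of the doorway; +x is the push-in direction, +y left of it, z up. Floor top 4 mm above the worktop, x = -125 to +230. Side walls 48 high from x = -9, inner faces y = +-34; a funnel (x = 32 to 57) narrows that to y = +-26. Open above up to x = 79 mm.
- dock_lane (a point): Where to lay the cartridge: centre of the open lane before the doors, on the floor plate, at dock x = -80, y = 0, z = 4 mm. Low kerbs from dock x = -122 to -38, inner faces y = +-27, tops 10 mm above the worktop; the cartridge may stick out 10 mm at the lane's open end. Axes as the dock.
- dock_cover (a point): Middle of the front edge of the clear cover that roofs the rear of the dock, at dock x = 79, y = 0, z = 52 mm (its top; underside 49 mm). Fingers cannot go farther in than this edge.
- leaf_l (a joint): Left door, at dock x = 0: upright grey metal leaf 28 long, 36 high, 4 thick, its foot 6 mm above the worktop, on an upright pin at dock y = +31. 0 = shut; grows to 1.5 rad as it swings inward (dock +x), never outward. A spring shuts it (0.02 Nm shut, 0.07 Nm open). It sweeps 30 mm inward: it shuts only when the tail is over 30 mm past the doorway and no finger is between.
- leaf_r (a joint): Right door, the mirror image, hinged at dock y = -31; same values.
- port: White outlet block fixed in the dock's rear; origin at the centre of its front face, dock x = 198, z = 26 mm; axes as the dock. It carries the rubber seal, a disc 34 mm across on a rod pointing to the doors. The free seal's face is at dock x = 148 to 174 mm, different each time and not measured: it must be felt.
- seal_zone (a point): Fixed point on the dock's axis at dock x = 161, z = 26 mm, middle of the range where the seal's face may be. The seal starts to give at 6 N, takes 4 N more per mm and bottoms hard after 4 mm (22 N). Seating needs 9 N or more on it for 0.2 s; over 20 N ruins it. Pressed in, it springs back 2 mm at most. Floor and doors take up to 5 N of the push besides.
- cartridge: Loose filter cartridge: smooth, slippery white box 100 long, 48 wide, 42 mm high with grey ribs, 0.2 to 0.45 kg, and a round black nose (30 across, 10 long) on its front end; 110 mm overall. Origin on its underside, 55 mm from nose tip and from tail face; +x from tail to nose, z up. Grip it across the 48 mm, fingertips 8 mm or more above its underside to clear the kerbs. Push it at half height or below.
- cartridge_tail (a point): Centre of the cartridge's flat tail face, 55 mm behind its origin and 21 mm above its underside.
- salt_shaker: Bystander: grey-capped glass salt shaker, 44 mm across, 90 high; origin at the centre of its foot.
- kitchen_timer: Bystander: round white kitchen timer, 65 mm across, 54 high; origin at the centre of its foot.
- mug: Bystander: white mug, 89x120x98 mm with its handle; origin at the centre of its foot.
Things that resemble listed ones, but are neither listed nor needed, are in the scene too. Leave any pink look-alike of the cartridge alone.

How it is judged:
By the outcome, as a careful person would: the job done as asked, in the order asked, and still so for the second after the job is handed in, with the robot touching nothing.
It also fails if it takes over 72 s, if anything falls off the work surface, if the arm or the gripper's body presses on something with over 40 N, if the wrist force passes 120 N, or if a joint passes its speed limit or range.

## Robot

A 7-joint arm with a two-finger parallel gripper is mounted at the origin on a cart in front of the work surface, level with it; the furniture and walls round the work are solid. World frame = base frame: x ahead of the robot, y to its left, z up, the work surface at z = 0. Lengths are in m, angles in rad, forces in N, time in s.
With the tool pointing down it reaches from about 0.35 to 0.9 m from the base axis. Payload 19.9 kg.
Tool frame: the origin (TCP) lies between the finger pads; the fingertips stand 19 mm ahead of it and the grasp point (between the pads) is the TCP; z points along the fingers, y is the direction in which the jaws open and shut (so a half turn about z gives the same grasp; the last joint's range is limited). The gripper opens to 94 mm and grips with 3 to 60 N. Pads are 16 mm wide; open, the fingers measure 119 mm over their backs; the gripper's body (75 mm by 177 mm) begins 78 mm behind the grasp point.
Start: joints at [1.202, 0.417, -0.01, 1.614, 0.005, 1.111, -0.053], TCP at [0.201, -0.592, 0.193] pointing down, gripper open.
Joint ranges: [-2.81, 2.81], [-0.39, 2.02], [-1.27, 1.25], [0.06, 2.57], [-1.19, 4.33], [0.19, 2], [-2.82, 2.82]. Speed limits (rad/s): [1.89, 1.89, 2.39, 2.39, 3.01, 3.01, 3.01].

## Interface

Orientations are given as a 3x3 rotation matrix whose columns are the frame's x, y, z axes.
In Python, from rig import robot gives the robot as it stands. Calls block until the motion is done:
- robot.move_ptp(position, orientation): joint-space move of the TCP to a pose.
- robot.move_linear(position, velocity=0.15, frame=None, threshold=None): straight line of the TCP; frame=None keeps the orientation; velocity is the mean speed in m/s. With threshold (N) it stops when the force on the tool has changed by that much, and returns True; else False.
- robot.goto_joints(angles): joint-space move.
- robot.gripper_to(opening): finger opening in m; the grip force is fixed at half the most; returns when the fingers have stopped.
- robot.pause(seconds).
- robot.ik(position, orientation): joint angles nearest the present ones, or None.
- robot.get_state(): the state.
- robot.grab_frame(name): name is "side" or "top"; returns the picture (480x640x3 uint8, red, green, blue); there is no depth.
- robot.camera_info(name): a dict with "fx", "fy", "cx", "cy" (pixels), "rvec" (rotation vector, rad) and "tvec" (3), from world to camera coordinates, as OpenCV has them. Camera axes: x right, y down, z forward; pixel columns grow to the right and rows downward; lengths in m; the calibration is good to about 2 mm. A picture is of the moment at which its call begins. camera_info takes no time and is no camera call.
A pose or a line that the arm cannot do raises robot.PlanningError and nothing moves.
- robot.sign_off(): hands the job in, once; it reports no verdict.
The state is a dict: "time": time; "qpos": joint angles; "joint_vel": joint speeds; "effort": joint torques, N m; "ee_pos": TCP position; "tool_rot": TCP orientation; "force": force on the tool from outside, world axes, zero at the start; "moment": the same for the moment, N m; "opening": finger opening in m.
Only numpy, scipy, OpenCV 4.12 (cv2) and the standard library are available. Lean on these libraries where they do the work, as an engineer would, in place of code of your own. Each camera call takes 0.05 s, during which the arm holds its last target.

## Working session

There is one attempt and no reset: what is moved stays moved. The work goes in short steps, each a Python script; the robot and the scene stay as the last script left them, time stands still between calls to the robot, and variables do not carry over. Pictures are saved under pics/ and viewed, and the job is handed in when it is done.

```bash
ls; mkdir -p pics; python3 - <<'E'
from rig import robot
import cv2
for n in("side","top"):
    print(n,robot.camera_info(n))
    cv2.imwrite(f"pics/{n}0.png",robot.grab_frame(n)[:,:,::-1])
s=robot.get_state();print(s)
E
```

```text
pics
side {'fx': 604.2024237074377, 'fy': 604.2024237074377, 'cx': 313.84658226380935, 'cy': 243.03317370939345, 'rvec': array([ 2.00306149, -0.025322  ,  0.05174735]), 'tvec': array([-0.50112096,  0.04126749,  1.33781128])}
top {'fx': 615.5178986256874, 'fy': 615.5178986256874, 'cx': 318.7626359868541, 'cy': 238.4153394521209, 'rvec': array([ 2.16477604, -2.0505711 ,  0.21643283]), 'tvec': array([-0.02478514,  0.52219245,  1.52902083])}
{'time': 0.1, 'qpos': array([ 1.20250569,  0.41790862, -0.01030317,  1.61408107,  0.00472957,
        1.1107214 , -0.05297358]), 'joint_vel': array([ 0.00138637, -0.00066181,  0.00098349, -0.00174869, -0.0008096 ,
        0.00182752,  0.00044467]), 'effort': array([ 1.46623126e-03, -8.52577472e+01,  6.39916230e-01, -4.26694715e+01,
       -4.88790579e-02,  1.63496495e-02, -6.42334817e-05]), 'ee_pos': array([ 0.20049765, -0.59160355,  0.19230524]), 'tool_rot': array([[ 9.47062144e-01,  3.21049978e-01, -4.55892263e-04],
       [ 3.21050282e-01, -9.47061626e-01,  9.96382533e-04],
       [-1.11869478e-04, -1.09000052e-03, -9.99999400e-01]]), 'force': array([ 0.41723701,  0.37561651, -0.51768713]), 'moment': array([ 0.03077023, -0.00276542, -0.01260699]), 'opening': 0.09441723460775005}
```

View pics/top0.png

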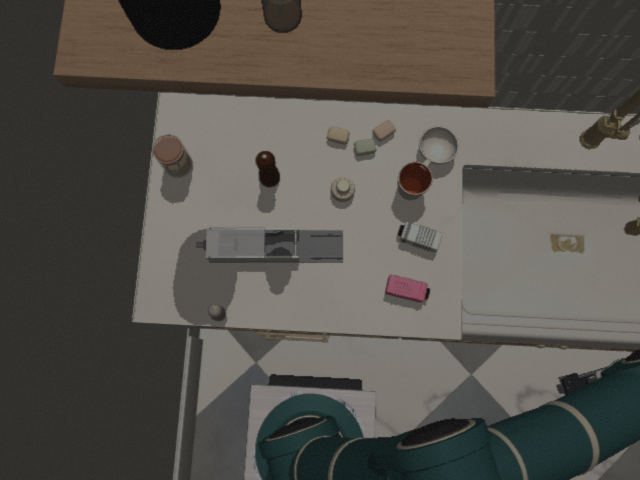

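View pics/side0.png

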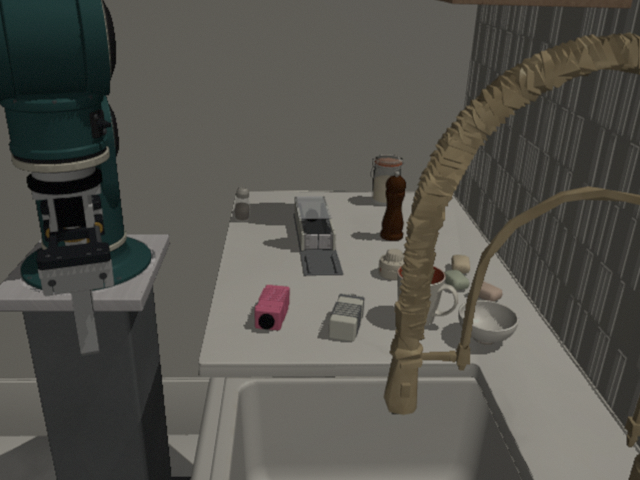

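Candidates for the cartridge are the white ribbed box with a black nose at top (420,237), the pink look-alike at (408,289), and the white timer at (343,188). By the description it is the box at (420,237). I'll check it in a close crop.

```bash
python3 - <<'E'
import cv2
a=cv2.imread("pics/top0.png");
g=lambda c:cv2.convertScaleAbs(c,alpha=1.3)
cv2.imwrite("pics/c1.png",cv2.resize(g(a[205:305,375:475]),None,fx=6,fy=6,interpolation=cv2.INTER_CUBIC))
cv2.imwrite("pics/c2.png",cv2.resize(g(a[215:275,190:350]),None,fx=5,fy=5,interpolation=cv2.INTER_CUBIC))
E
```

```text
(no output)
```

View pics/c1.png

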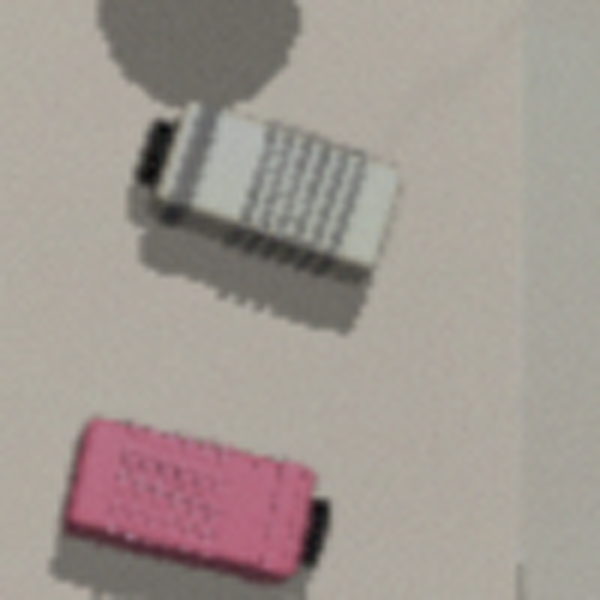

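View pics/c2.png

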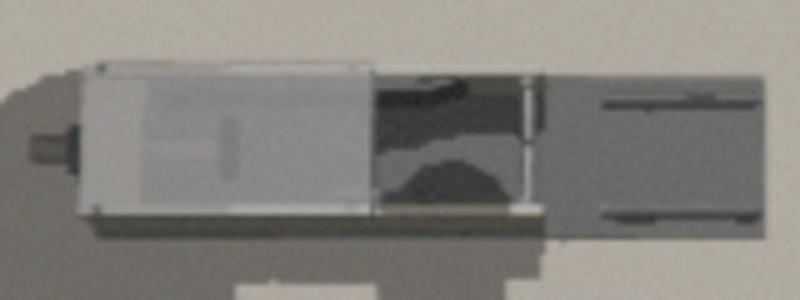

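The crop confirms it. The white box with grey ribs is in one piece, with its black nose at top px ≈(401,231) and its tail at ≈(439,241). The pink one points the other way and stays untouched. The dock's open lane ends at px ≈(343,230–262), its doors are at px ≈(295,231–257), and the push-in direction is image left. I'll fit the poses with the calibration next.

```bash
cat > h.py <<'E'
import cv2,numpy as np
from rig import robot
from scipy.optimize import least_squares
def proj(n,P):
    c=robot.camera_info(n);K=np.array([[c['fx'],0,c['cx']],[0,c['fy'],c['cy']],[0,0,1]])
    return cv2.projectPoints(np.array(P,float).reshape(-1,1,3),c['rvec'],c['tvec'],K,None)[0].reshape(-1,2)
def W(p,L):
    L=np.array(L,float);c,s=np.cos(p[2]),np.sin(p[2])
    return np.c_[p[0]+c*L[:,0]-s*L[:,1],p[1]+s*L[:,0]+c*L[:,1],L[:,2]]
def fit(obs,p0):  # obs list of (cam,local pts,pix)
    f=lambda p:np.concatenate([(proj(n,W(p,L))-np.array(u)).ravel() for n,L,u in obs])
    r=least_squares(f,p0,loss='soft_l1');return r.x,f(r.x).reshape(-1,2)
def unproj(n,u,z):
    f=lambda q:(proj(n,[[q[0],q[1],z]])[0]-u)
    return least_squares(f,[.5,0]).x
E
python3 - <<'E'
from h import *
cr=lambda P,s,x,y:(np.array(P)+.5)/s-.5+np.array([x,y])
print(unproj("top",[420,237],.04),unproj("top",[343,188],0),unproj("top",[415,180],.05),unproj("top",[216,312],.05))
t=unproj("top",[343,246],.004);d=unproj("top",[200,246],.05);print(t,d)
yaw=np.arctan2(*(d-t)[::-1])
p,r=fit([("top",[[-.125,.043,.004],[-.125,-.043,.004]],cr([(765,238),(765,77)],5,190,215)),
 ("top",[[.079,.038,.052],[.079,-.038,.052],[.230,.038,.052],[.230,-.038,.052]],cr([(373,215),(373,67),(80,213),(80,66)],5,190,215))],[t[0]+.125*np.cos(yaw),t[1],yaw])
print("dock",p);print(r)
a=unproj("top",[439,241],.042);b=unproj("top",[401,231],.042);y=np.arctan2(*(b-a)[::-1])
q,r=fit([("top",[[.045,-.024,.042],[-.055,-.024,.042],[-.055,.024,.042],[.045,.024,.042]],cr([(190,103),(398,170),(372,270),(163,200)],6,375,205))],[*(a+b)/2,y])
print("cart",q);print(r)
# overlays
for n in("top","side"):
    im=cv2.imread(f"pics/{n}0.png");S=4
    x0,y0=(190,190) if n=="top" else (225,180)
    c=cv2.resize(im,None,fx=S,fy=S,interpolation=cv2.INTER_CUBIC)
    def box(p,x,w,z0,z1,col):
        for z in(z0,z1):
            u=proj(n,W(p,[[x[0],w,z],[x[1],w,z],[x[1],-w,z],[x[0],-w,z]]))
            cv2.polylines(c,[np.int32((u+.5)*S)],True,col,1)
    box(p,(-.125,.23),.043,0,.004,(0,255,0));box(p,(-.009,.23),.038,.004,.052,(0,255,255));box(p,(0,0),.031,.006,.042,(255,0,255))
    box(q,(-.055,.045),.024,0,.042,(0,0,255))
    if n=="top": cv2.imwrite("pics/ov_top.png",c[200*S:290*S,250*S:450*S]);
    else: cv2.imwrite("pics/ov_side.png",c[190*S:340*S,230*S:430*S])
E
```

```text
[ 0.54398042 -0.25892109] [ 0.67763297 -0.05393993] [ 0.69473895 -0.24114048] [0.32068473 0.25166019]
[ 0.51657089 -0.06118599] [0.48732426 0.30784576]
dock [0.50944277 0.06444056 1.6267255 ]
[[ 0.24927553 -0.17216939]
 [-0.07182763  0.21771544]
 [-0.27200359 -0.56145809]
 [ 0.22025055  0.12708159]
 [-0.62165735 -0.06133088]
 [ 0.45672592  0.4240777 ]]
cart [ 0.54909452 -0.25717616  1.3031145 ]
[[-0.68378916 -0.7134688 ]
 [ 1.48763091 -0.05169061]
 [ 0.68544715  0.47767188]
 [-1.5171463   0.17509099]]
```

View pics/ov_top.png

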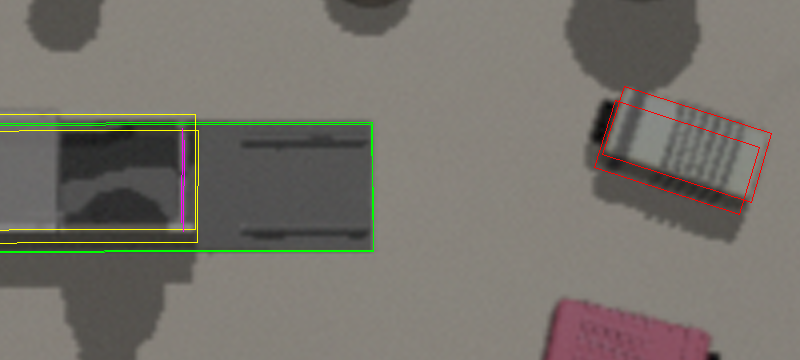

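View pics/ov_side.png

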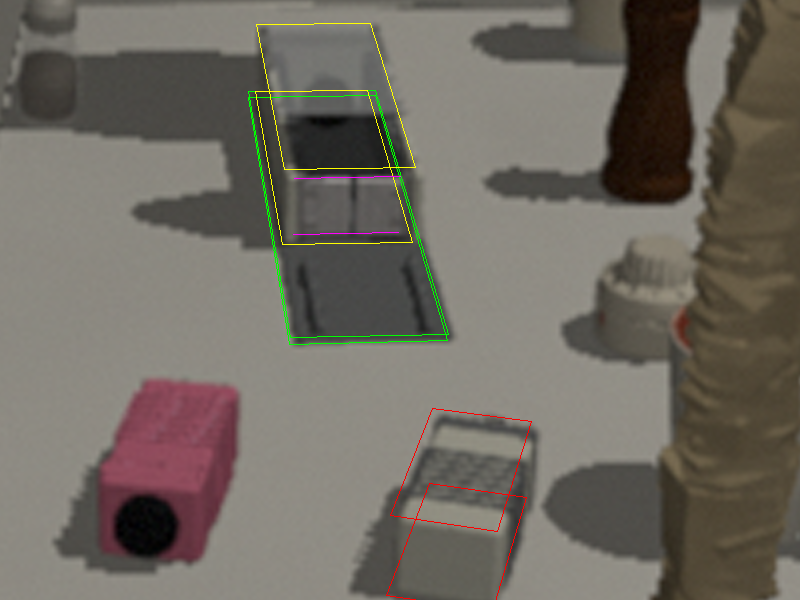

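Both overlays fit. The cartridge's top face looks smaller than nominal because of bevelled edges, and the side view suggests a shift of about +1 mm in x for both. Dock: (0.510, 0.064), yaw 1.627. Cartridge: (0.550, −0.257), yaw 1.303. Next I'll move in and grip.

```bash
cat >> h.py <<'E'
DOCK=np.array([.5101,.0644,1.6267]);CART=np.array([.5501,-.2572,1.3031])
def R(th):
    c,s=np.cos(th),np.sin(th);return np.array([[c,s,0],[s,-c,0],[0,0,-1.]])
def at(p,x,y,z): return W(p,[[x,y,z]])[0]
def st(m=""):
    s=robot.get_state();print(m,round(s['time'],2),'tcp',s['ee_pos'].round(4),'F',s['force'].round(2),'op',round(s['opening'],4));return s
def snap(n,name,roi=None,S=4):
    a=robot.grab_frame(n)[:,:,::-1]
    if roi: x0,y0,x1,y1=roi;a=cv2.resize(a[y0:y1,x0:x1],None,fx=S,fy=S,interpolation=cv2.INTER_CUBIC)
    cv2.imwrite(f"pics/{name}.png",a)
E
python3 - <<'E'
from h import *
print(robot.ik(at(CART,-.005,0,.15),R(CART[2])),robot.ik(at(DOCK,-.085,0,.15),R(DOCK[2])),robot.ik(at(DOCK,.06,0,.03),R(DOCK[2])))
robot.move_ptp(at(CART,-.005,0,.15),R(CART[2]));st("above")
snap("top","top1",(350,190,510,310),5);snap("side","side1",(260,180,420,340),4)
E
```

```text
[ 0.68502099  0.45645333 -0.3819291   1.68922356  0.19245995  1.03305365
 -0.02818439] [ 0.53288183  0.33613914 -0.65910366  1.91061003  0.2464019   0.97580346
 -0.18270054] [ 0.34473663  0.60185596 -0.81241497  1.97295511  0.59588347  0.8217389
 -0.74798186]
above 1.86 tcp [ 0.5481 -0.2636  0.15  ] F [ 0.49 -0.01  0.73] op 0.0936
```

View pics/side1.png

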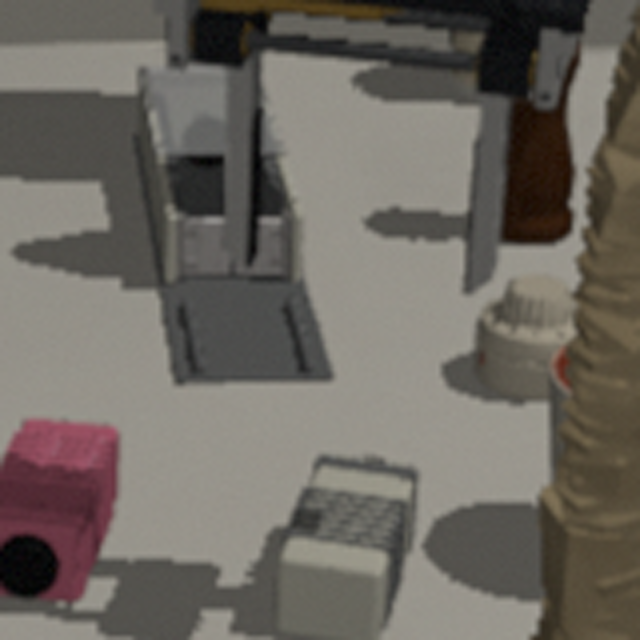

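The open gripper hangs above, centred over the cartridge: fingers at ≈(318,240) and (382,245) in full-image pixels, either side of the body at ≈(347,320). Nothing is in the way, so I'll descend and grip.

```bash
python3 - <<'E'
from h import *
print(robot.move_linear(at(CART,-.005,0,.031),velocity=.1,threshold=8));st("down")
robot.gripper_to(.03);st("grip")
robot.move_linear(at(CART,-.005,0,.12),velocity=.12);st("up")
snap("top","top2",(350,190,510,310),5);snap("side","side2",(260,180,420,340),4)
E
```

```text
False
down 3.3 tcp [ 0.5492 -0.2622  0.0317] F [ 0.16 -0.1   0.21] op 0.0939
grip 4.38 tcp [ 0.5488 -0.262   0.031 ] F [-0.34  0.24 -0.47] op 0.0299
up 5.27 tcp [ 0.5484 -0.2619  0.1193] F [-0.29  0.8   0.01] op 0.03
```

View pics/side2.png

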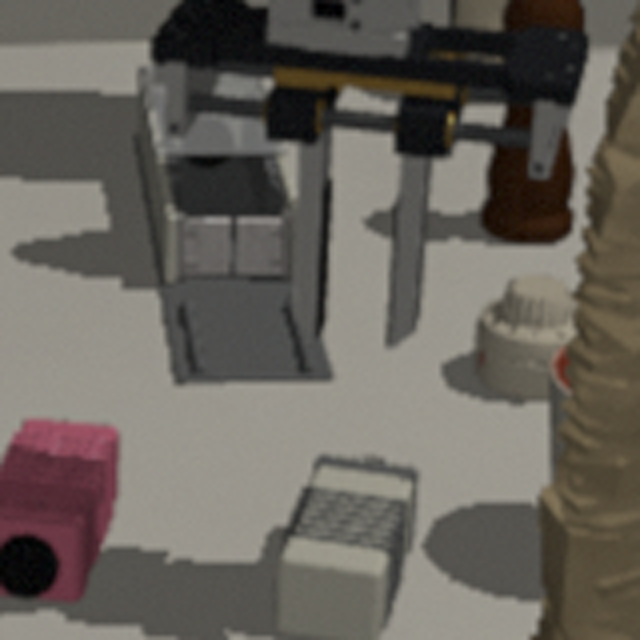

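The fingers closed to 30 mm on nothing, and the cartridge is unmoved at (345,317). The gripper isn't where I believed it was relative to the cartridge, so I'll compare the projections.

```bash
python3 - <<'E'
from h import *
s=robot.get_state()
p=s['ee_pos'];tip=p+s['tool_rot']@[0,0,.019]
for n in("side","top"):
    print(n,[proj(n,[tip+s['tool_rot']@[0,y,0]])[0].round(1) for y in(-.015,.015)])
print(s['tool_rot'].round(3))
# cartridge in side: front top edge and tail-bottom edge
for z in (0,.042): print(z,[unproj("side",np.array(u)/4-.4+[260,180],z).round(4) for u in [(283,560),(385,565),(315,460),(415,468)]])
E
```

```text
side [array([339. , 277.2]), array([355.4, 279.3])]
top [array([423.4, 235.9]), array([426.8, 224.8])]
[[ 0.265  0.964 -0.001]
 [ 0.964 -0.265  0.001]
 [ 0.    -0.001 -1.   ]]
0 [array([ 0.523 , -0.2406]), array([ 0.5711, -0.2451]), array([ 0.5457, -0.1452]), array([ 0.5961, -0.1532])]
0.042 [array([ 0.5171, -0.3078]), array([ 0.5618, -0.3119]), array([ 0.5382, -0.2189]), array([ 0.585 , -0.2264])]
```

View pics/top2.png

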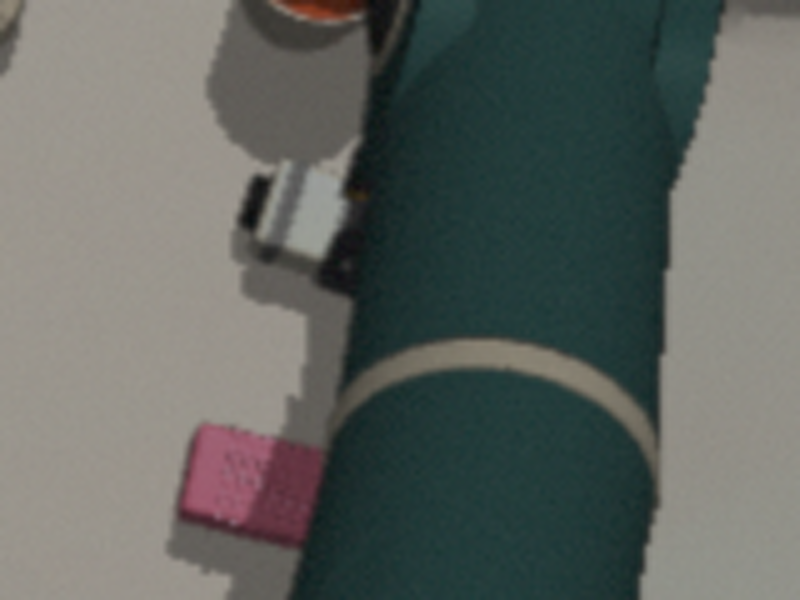

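```bash
python3 - <<'E'
from h import *
def chk(p,th,op,obs):
    R_=R(th) if th else np.array([[.947,.321,0],[.321,-.947,0],[0,0,-1.]])
    for sgn,o in obs:
        q=np.array(p)+R_@[0,sgn*op/2,.019]
        print(proj("side",[q])[0].round(1),o,"at z tip:",unproj("side",np.array(o,float),q[2]).round(3),"vs",q.round(3))
chk([.2005,-.5916,.1923],None,.094,[(-1,(88,352)),(1,(88,352))])
chk([.5481,-.2636,.15],1.3031,.0936,[(-1,(322,247)),(1,(378,253))])
chk([.5484,-.2619,.1193],1.3031,.03,[(-1,(341,264)),(1,(357,266))])
E
python3 - <<'E'
from h import *
a=cv2.imread("pics/side0.png");cv2.imwrite("pics/c3.png",cv2.resize(a[200:370,10:160],None,fx=3.5,fy=3.5))
snap("side","side2b")
E
```

```text
[ 89.5 331.9] (88, 352) at z tip: [ 0.197 -0.592] vs [ 0.185 -0.547  0.173]
[ 93.3 374.4] (88, 352) at z tip: [ 0.197 -0.592] vs [ 0.216 -0.636  0.173]
[322.2 260.1] (322, 247) at z tip: [ 0.506 -0.196] vs [ 0.503 -0.251  0.131]
[374.3 266.6] (378, 253) at z tip: [ 0.607 -0.221] vs [ 0.593 -0.276  0.131]
[339.1 277.1] (341, 264) at z tip: [ 0.542 -0.206] vs [ 0.534 -0.258  0.1  ]
[355.5 279.2] (357, 266) at z tip: [ 0.571 -0.214] vs [ 0.563 -0.266  0.1  ]
```

View pics/side2b.png

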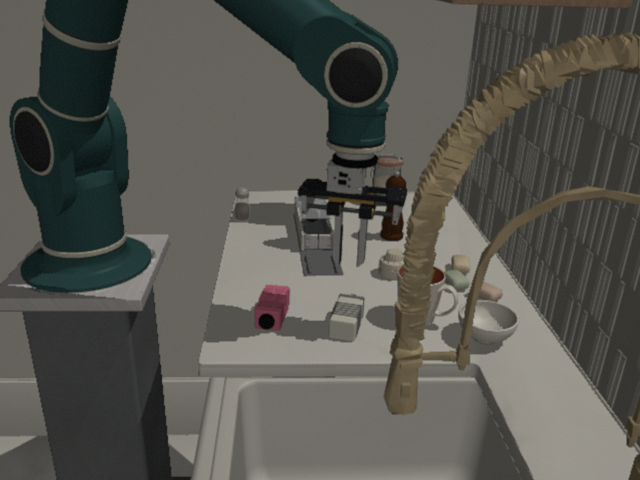

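View pics/c3.png

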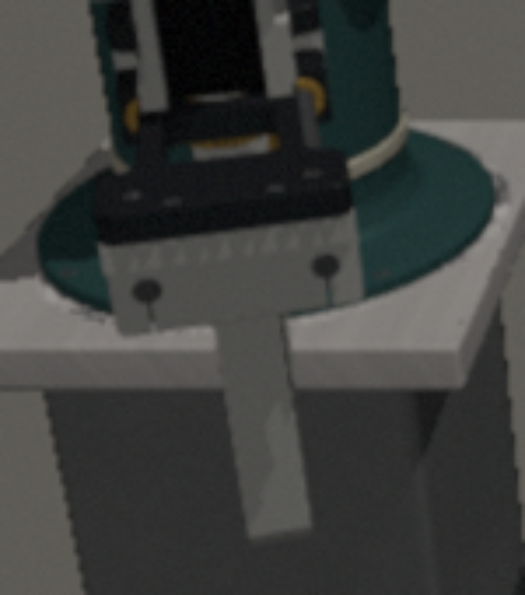

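```bash
python3 - <<'E'
from h import *
R0=np.array([[.947,.321,0],[.321,-.947,0],[0,0,-1.]])
D=[([.2005,-.5916,.1923],R0,(0.008,.0597),(98,352)),([.2005,-.5916,.1923],R0,(-.008,.0597),(80,352.5)),
([.5481,-.2636,.15],R(1.3031),(-.008,-.0468),(322,247)),([.5481,-.2636,.15],R(1.3031),(-.008,.0468),(377,253)),
([.5484,-.2619,.1193],R(1.3031),(-.008,-.015),(341,264)),([.5484,-.2619,.1193],R(1.3031),(-.008,.015),(357,266))]
for mode in ("world","tool"):
    def f(d):
        o=[]
        for p,r,(x,y),u in D:
            q=np.array(p)+r@[x,y,.019]+(d if mode=="world" else r@d)
            o.append(proj("side",[q])[0]-u)
        return np.concatenate(o)
    for mask in ([1,1,1],[1,0,1],[1,1,0]):
        r=least_squares(lambda d:f(d*mask),np.zeros(3));print(mode,(r.x*mask).round(4),(2*r.cost)**.5, r.fun.round(1))
# vertical scale
E
```

```text
world [ 0.0006 -0.0006  0.0353] 7.840279712682192 [-0.2  2.1  2.6  4.4  0.2 -2.9 -1.6 -2.5 -1.6 -2.4 -0.8 -2.3]
world [0.0005 0.     0.035 ] 7.844621154696314 [-0.1  2.   2.7  4.3  0.2 -2.9 -1.7 -2.5 -1.7 -2.4 -0.9 -2.3]
world [-0.0067  0.0484  0.    ] 24.340569921905253 [  8.7   2.7  12.8   4.7  -5.8   3.3 -10.5   3.4  -8.4   2.8  -8.5   2.8]
tool [-0.0013  0.0005 -0.0355] 7.689140466587215 [-1.8  2.2  1.   4.4  0.  -2.8 -1.8 -2.4 -1.8 -2.3 -1.  -2.2]
tool [-0.0012 -0.     -0.0353] 7.712940117496197 [-1.7  2.1  1.1  4.3 -0.3 -2.7 -2.1 -2.4 -2.1 -2.2 -1.3 -2.1]
tool [ 0.0092 -0.0166  0.    ] 44.88880239832615 [ 10.6  17.5  14.2  19.8  -8.7  11.7 -12.   12.1 -10.8  11.6 -10.5  11.8]
```

The side views consistently show the fingertips about 30–35 mm higher than the nominal TCP geometry implies, with no lateral offset. I'll check that with a gentle touch on bare worktop.

```bash
python3 - <<'E'
from h import *
robot.gripper_to(.0)
robot.move_linear([.545,-.14,.06],velocity=.2);
st("above")
print(robot.move_linear([.545,-.14,.015],velocity=.06,threshold=5));st()
snap("side","side3",(260,180,420,340),4)
E
```

```text
above 6.87 tcp [ 0.5453 -0.1412  0.0604] F [ 0.16 -0.14 -0.12] op 0.0003
False
 7.77 tcp [ 0.5453 -0.14    0.0153] F [ 0.09 -0.35  0.54] op 0.0005
```

View pics/side3.png

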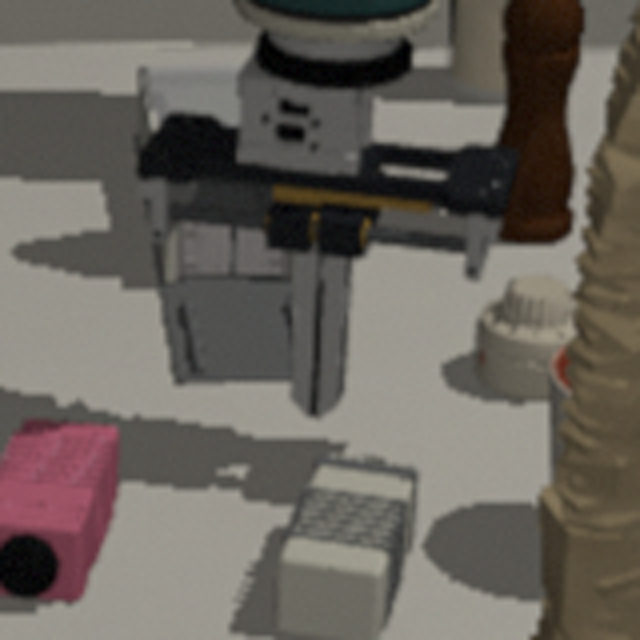

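There was no contact even with the nominal tips at −4 mm, so the fingers really are higher. I'll continue down until they touch.

```bash
python3 - <<'E'
from h import *
print(robot.move_linear([.545,-.14,-.03],velocity=.02,threshold=4));s=st()
print(s['tool_rot'].round(3))
snap("side","side4",(260,180,420,340),4)
robot.move_linear([.545,-.14,.05],velocity=.2);st()
E
```

```text
True
 9.17 tcp [ 0.545  -0.14   -0.0123] F [-2.79 -0.27  9.44] op 0.0008
[[ 0.265  0.964 -0.   ]
 [ 0.964 -0.265 -0.   ]
 [-0.    -0.    -1.   ]]
 9.68 tcp [ 0.5451 -0.1402  0.0503] F [ 0.4   0.52 -0.54] op 0.0008
```

View pics/side4.png

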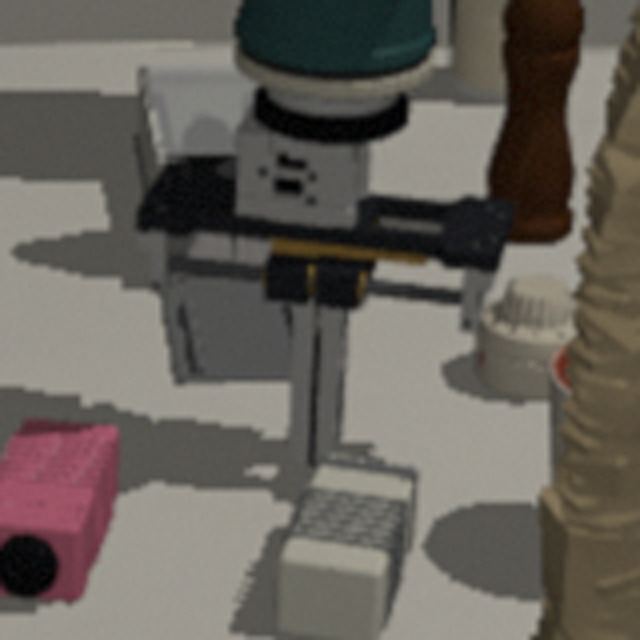

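```bash
python3 - <<'E'
from h import *
for u in [(296,462),(315,467),(340,462)]: print(unproj("side",(np.array(u)+.5)/4-.5+[260,180],0).round(4))
# expected bottom-near edge of the closed fingers (tool -x side, y +-12)
print([W([.545,-.14,1.3031],[[-.008,y,0]])[0].round(4) for y in(.0125,0,-.0125)])
E
```

```text
[ 0.5359 -0.1474]
[ 0.5452 -0.1525]
[ 0.5584 -0.1473]
[array([ 0.5308, -0.1444,  0.    ]), array([ 0.5429, -0.1477,  0.    ]), array([ 0.5549, -0.151 ,  0.    ])]
```

Contact came at reported z = −0.012, so the fingertips sit at reported z + 12 mm. The lateral position agrees within about 3 mm. I'll apply the z correction and grip again.

```bash
cat >> h.py <<'E'
TZ=-.012   # ee z = tip height + TZ
E
python3 - <<'E'
from h import *
robot.move_linear(at(CART,-.005,0,.09),velocity=.2)
robot.gripper_to(.094)
print(robot.move_linear(at(CART,-.005,0,.011+TZ),velocity=.1,threshold=8));st("down")
robot.gripper_to(.03);st("grip")
robot.move_linear(at(CART,-.005,0,.10),velocity=.12);st("up")
snap("side","side5",(260,180,420,340),4)
E
```

```text
False
down 12.98 tcp [ 5.492e-01 -2.622e-01 -4.000e-04] F [-0.2   0.03 -0.31] op 0.094
grip 13.76 tcp [ 0.5488 -0.262  -0.001 ] F [-0.23 -0.4   0.24] op 0.0479
up 14.75 tcp [ 0.5483 -0.2619  0.0992] F [-0.85 -0.1  -2.46] op 0.0479
```

View pics/side5.png

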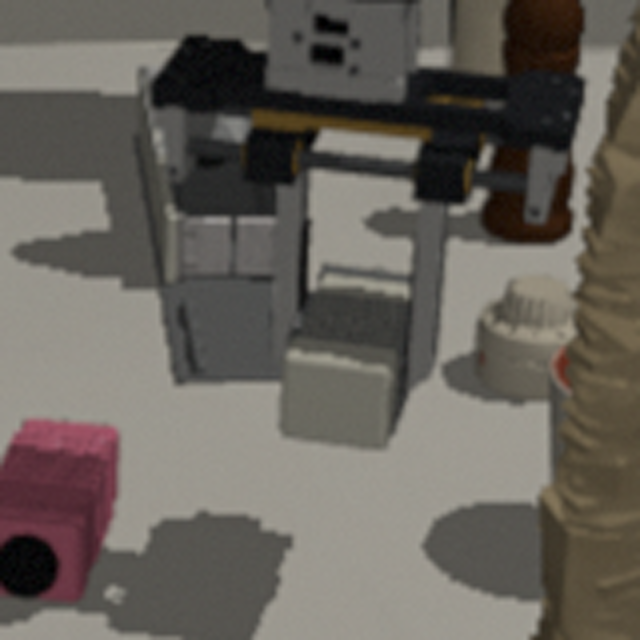

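The grip holds: opening 47.9 mm and the cartridge lifted, tail face at ≈(343,275). Next I'll carry it over the lane and look before lowering.

```bash
python3 - <<'E'
from h import *
robot.move_ptp(at(DOCK,-.085,0,.065),R(DOCK[2]));st("above lane")
snap("side","side6",(260,180,420,340),4);snap("top","top6",(190,190,350,310),5)
E
```

```text
above lane 15.78 tcp [ 0.5155 -0.0221  0.0651] F [ 0.89 -0.03 -1.39] op 0.0476
```

View pics/side6.png

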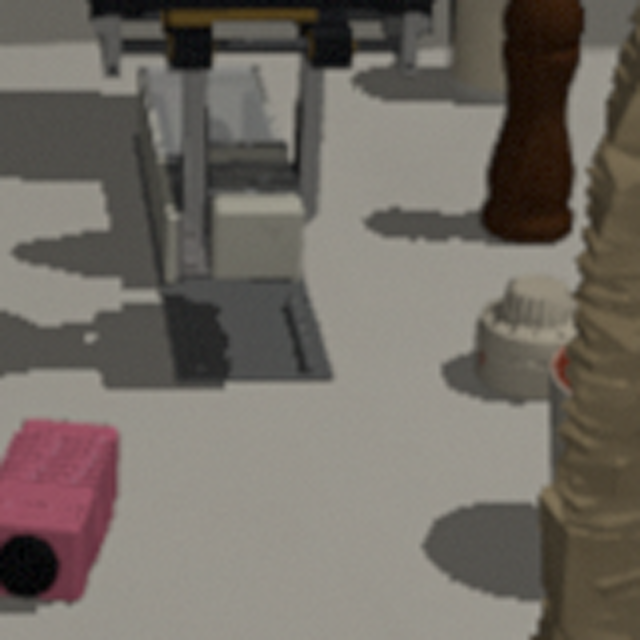

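View pics/top6.png

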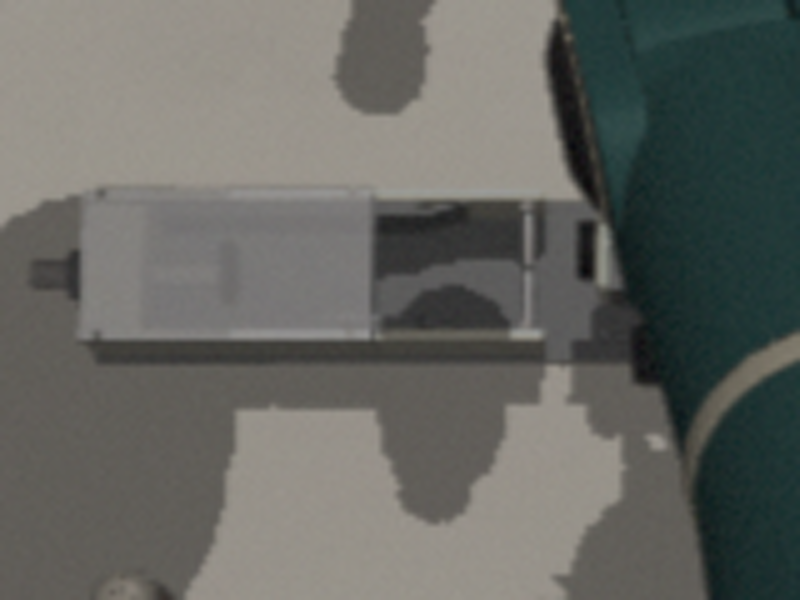

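```bash
python3 - <<'E'
from h import *
f=lambda n,L,o,S:print(n,((proj(n,W(DOCK,L))-o+.5)*S-.5).round(0).tolist())
f("side",[[-.135,.024,.066],[-.135,-.024,.066],[-.135,.024,.108],[-.135,-.024,.108]],[260,180],4)
f("top",[[-.025,-.015,.087],[-.025,.015,.087],[0,0.034,.052],[0,-.034,.052],[-.035,0,.108]],[190,190],5)
f("side",[[-.125,.043,.004],[-.125,-.043,.004],[-.122,.027,.01],[-.122,-.027,.01],[0,.031,.042],[0,-.031,.042]],[260,180],4)
E
```

```text
side [[210.0, 281.0], [301.0, 279.0], [212.0, 207.0], [304.0, 206.0]]
top [[574.0, 220.0], [573.0, 278.0], [526.0, 328.0], [527.0, 199.0], [593.0, 240.0]]
side [[171.0, 377.0], [329.0, 374.0], [200.0, 364.0], [299.0, 362.0], [175.0, 218.0], [282.0, 216.0]]
```

Prediction and picture agree within about 1 mm laterally: tail at side (314–335,250), nose tip at top ≈(306,240). The nose points at the doors, so I'll lower and release.

```bash
python3 - <<'E'
from h import *
print(robot.move_linear(at(DOCK,-.085,-.0006,.0160+TZ),velocity=.06,threshold=6));st("down")
robot.gripper_to(.07);st("open")
robot.move_linear(at(DOCK,-.085,-.0006,.07),velocity=.2)
robot.move_linear(at(DOCK,-.19,0,.07),velocity=.2);st()
snap("side","side7",(260,180,420,340),4);snap("top","top7",(190,190,350,310),5)
E
```

```text
False
down 17.04 tcp [ 0.5157 -0.0204  0.0043] F [-0.76  0.66 -1.65] op 0.0476
open 17.6 tcp [ 0.5155 -0.0204  0.004 ] F [-0.06 -0.22  0.  ] op 0.0699
 18.76 tcp [ 0.5205 -0.1239  0.0695] F [ 1.01  0.15 -0.13] op 0.0697
```

View pics/side7.png

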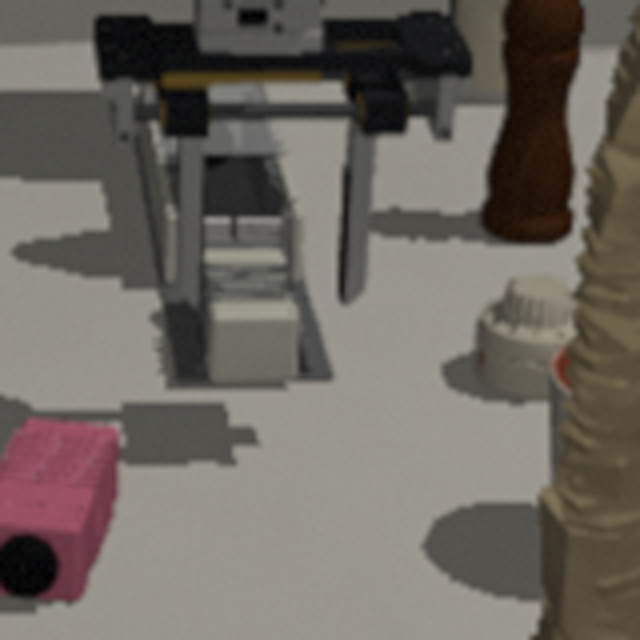

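View pics/top7.png

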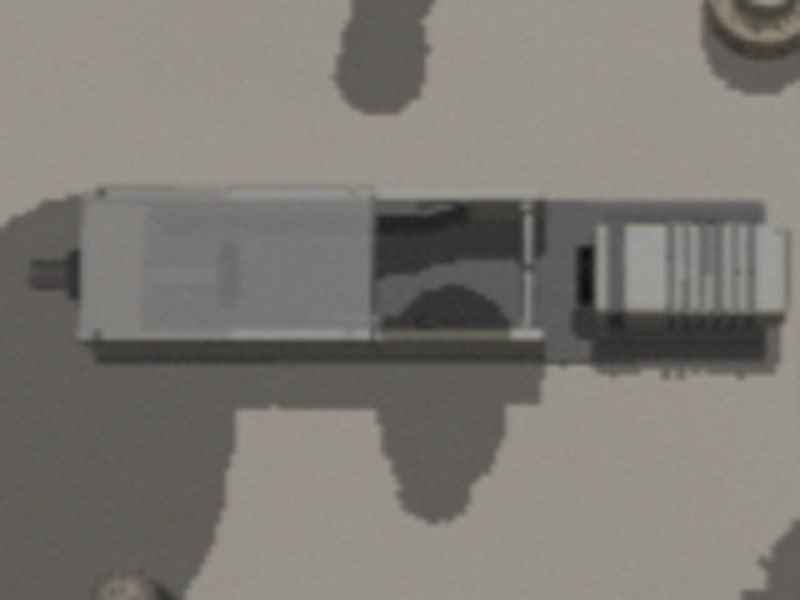

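The cartridge lies straight between the kerbs: tail at side (313–334,275), and at top its body spans (309–347, 234–253). I'll narrow the fingers and push from the tail, with the tips about 9 mm above the worktop.

```bash
python3 - <<'E'
from h import *
ax=np.array([np.cos(DOCK[2]),np.sin(DOCK[2]),0])
def dx(s): return (s['ee_pos']-[*DOCK[:2],0])@ax
robot.gripper_to(.014)
robot.move_linear(at(DOCK,-.185,0,.009+TZ),velocity=.2)
s=st("low");f0=s['force']
print(robot.move_linear(at(DOCK,-.125,0,.009+TZ),velocity=.05,threshold=10))
s=st("touching");print(dx(s),-(s['force'])@ax)
snap("side","side8",(260,180,420,340),4)
for x in (-.085,-.045,-.01,.018):
    h=robot.move_linear(at(DOCK,x,0,.009+TZ),velocity=.05,threshold=11)
    s=robot.get_state();print(h,round(s['time'],2),round(dx(s),4),(-s['force']@ax).round(2),s['force'].round(2))
    if h: break
snap("top","top9",(190,190,350,310),5);snap("side","side9",(260,180,420,340),4)
E
```

```text
low 20.35 tcp [ 0.5207 -0.1201 -0.0025] F [0.3  0.26 0.21] op 0.014
False
touching 21.7 tcp [ 0.5171 -0.0606 -0.003 ] F [ 0.    0.14 -0.23] op 0.0137
-0.12519418317289388 -0.13839272909476766
True 22.29 -0.101 1.99 [-0.11 -2.    0.16]
```

View pics/top9.png

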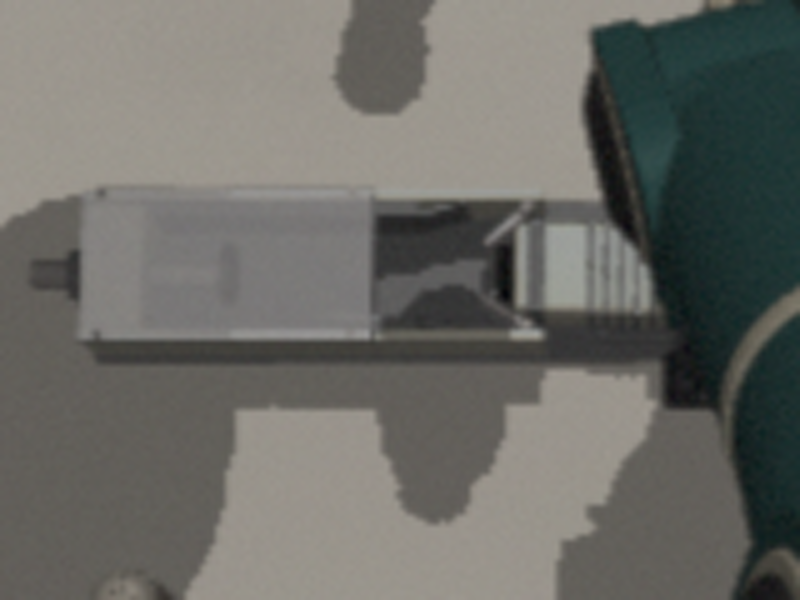

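View pics/side9.png

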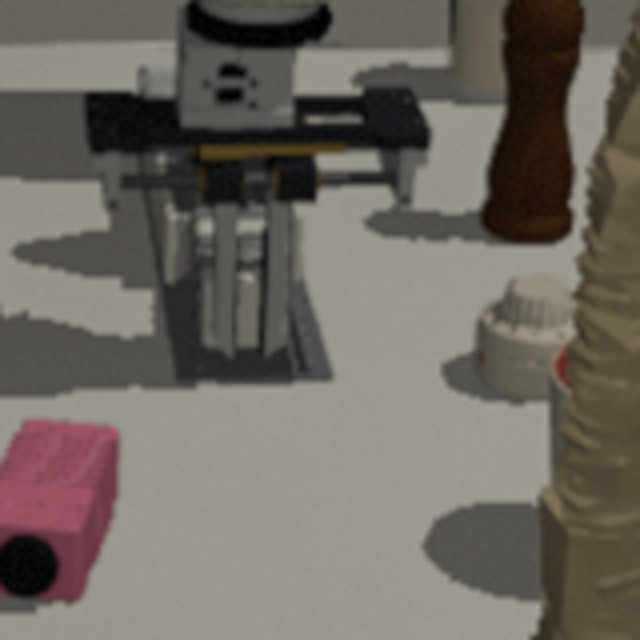

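The nose, at top ≈(289,243), has pushed both leaves partly open at ≈(292,236) and (293,253). The stop was a brief contact spike, now down to 2 N. I'll continue more slowly. From TCP to nose tip is about 118 mm.

```bash
cat >> h.py <<'E'
ax=np.array([np.cos(DOCK[2]),np.sin(DOCK[2]),0])
def dx(s): return (s['ee_pos']-[*DOCK[:2],0])@ax
def push(x,v,th):
    h=robot.move_linear(at(DOCK,x,0,.009+TZ),velocity=v,threshold=th)
    s=robot.get_state();print(h,round(s['time'],2),round(dx(s),4),(-s['force']@ax).round(2),s['force'].round(2),s['moment'].round(2));return h,s
E
python3 - <<'E'
from h import *
for x in (-.085,-.065,-.045,-.02,.0,.018):
    h,s=push(x,.03,11)
    if h: break
snap("top","top10",(190,190,350,310),5);snap("side","side10",(260,180,420,340),4)
E
```

```text
False 23.12 -0.085 1.7 [ 0.41 -1.68 -0.85] [-0.34 -0.06 -0.03]
False 23.94 -0.0648 -0.41 [-0.12  0.41 -0.43] [-0.03 -0.06 -0.04]
False 24.76 -0.0448 0.07 [ 0.55 -0.04 -0.43] [-0.05 -0.07 -0.05]
False 25.74 -0.0198 -0.48 [-0.94  0.43 -0.16] [-0.09 -0.06 -0.06]
False 26.56 0.0002 -0.62 [-0.2   0.61  0.4 ] [-0.03 -0.04  0.01]
False 27.31 0.0182 0.4 [-0.01 -0.4   1.03] [-0.05 -0.04  0.03]
```

View pics/top10.png

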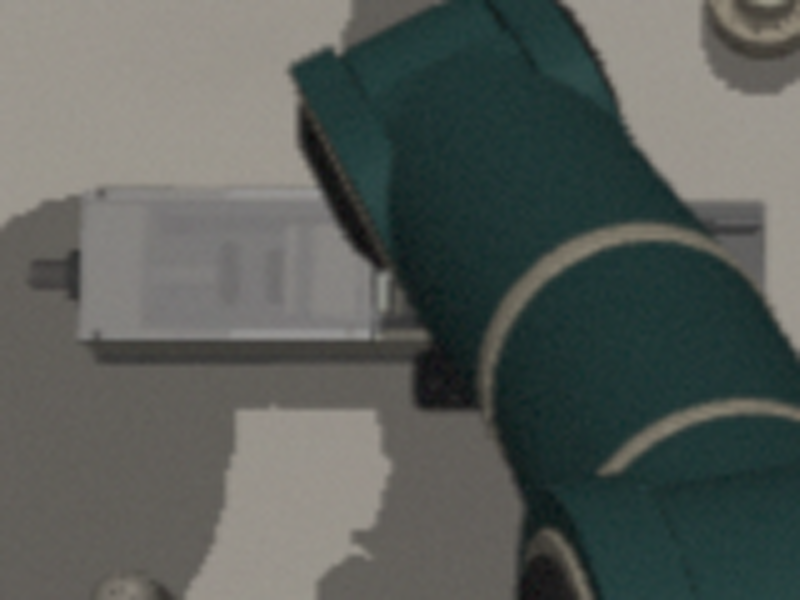

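View pics/side10.png

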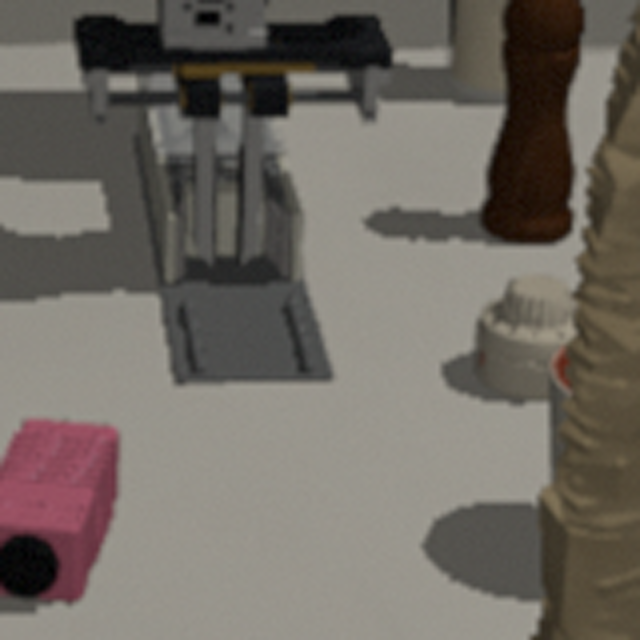

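Side view: the tail is through the doorway with the fingers behind it at ≈(312–322,245), and both leaves are open. Top view: through the cover the nose front at ≈(245,245) approaches the seal disc at ≈(236,245). Drag is below 1 N, so now I'll feel for the seal slowly.

```bash
python3 - <<'E'
from h import *
h,s=push(.062,.005,5)
robot.pause(.1)
for _ in range(3):
    s=robot.get_state();print(round(dx(s),5),(-s['force']@ax).round(2));robot.pause(.05)
E
```

```text
True 31.47 0.0358 0.37 [ 1.57 -0.28  3.82] [-0.09 -0.19  0.01]
0.0357 -1.03
0.03566 -2.56
0.03561 -2.03
```

```bash
python3 - <<'E'
from h import *
for _ in range(3):
    s=robot.get_state();print(round(dx(s),5),(-s['force']@ax).round(2),s['force'].round(2));robot.pause(.05)
for i in range(4):
    h,s=push(dx(s)+.0008,.004,9)
    F=[]
    for _ in range(4): F.append(-robot.get_state()['force']@ax);robot.pause(.03)
    print(i,np.round(F,2))
    if np.mean(F)>9:break
E
```

```text
0.03557 -2.12 [-0.23  2.11  3.41]
0.03548 -1.93 [1.04 2.   3.02]
0.03545 -2.42 [-0.26  2.41  4.19]
False 32.35 0.0358 3.05 [ 1.08 -2.99 -1.19] [-0.82 -0.18  0.06]
0 [3.05 4.08 4.11 3.97]
False 32.73 0.0358 6.56 [ 0.76 -6.53 -2.03] [-1.49 -0.16  0.04]
1 [6.56 5.78 7.11 6.35]
False 33.12 0.0358 6.77 [ 0.02 -6.78 -2.44] [-1.49 -0.2   0.06]
2 [6.77 6.45 6.37 7.06]
False 33.5 0.0358 6.07 [ 0.78 -6.03 -1.69] [-1.57 -0.17  0.01]
3 [6.07 6.54 6.8  6.69]
```

The seal is felt at TCP x = 0.0358 with about 6.5 N. The arm yields a little, so I'll step the commanded target in absolute terms up to 15 N.

```bash
python3 - <<'E'
from h import *
x=.0366
for i in range(16):
    x+=.0005
    h=robot.move_linear(at(DOCK,x,0,.009+TZ),velocity=.004,threshold=6)
    F=[]
    for _ in range(4): s=robot.get_state();F.append(-s['force']@ax);robot.pause(.03)
    m=np.mean(F);print(h,round(s['time'],2),round(x,4),round(dx(s),5),np.round(F,2),round(m,2))
    if m>13.9: break
robot.pause(.4)
F=[]
for _ in range(5): s=robot.get_state();F.append(-s['force']@ax);robot.pause(.03)
print("hold",np.round(F,2),dx(s),s['force'].round(1))
E
```

```text
False 34.0 0.0371 0.036 [7.77 8.76 8.85 8.83] 8.55
False 34.41 0.0376 0.03624 [9.73 9.98 9.01 9.82] 9.63
False 34.82 0.0381 0.03653 [11.28 10.57 11.03 11.01] 10.97
False 35.23 0.0386 0.0368 [12.52 12.16 12.66 11.99] 12.33
False 35.63 0.0391 0.03705 [13.3  13.14 13.36 13.92] 13.43
False 36.04 0.0396 0.03743 [14.91 13.82 14.03 14.28] 14.26
hold [14.53 14.07 14.61 14.6  14.84] 0.037458328837972635 [  1.2 -14.8   1. ]
```

That is a steady 14–15 N with a slope of about 4 N/mm, which is the seal's signature, held for more than 0.5 s. I'll back off, lift the fingers out and check.

```bash
python3 - <<'E'
from h import *
print(robot.move_linear(at(DOCK,.028,0,.009+TZ),velocity=.03));st()
print(robot.move_linear(at(DOCK,.026,0,.10),velocity=.1));st("up")
robot.move_linear(at(DOCK,-.15,0,.16),velocity=.2)
robot.move_ptp(at(CART,-.1,0,.2),R(CART[2]));st("away")
snap("side","side11",(260,180,420,340),4);snap("top","top11",(190,190,350,310),5)
snap("top","top11f")
E
```

```text
False
 37.17 tcp [ 0.5086  0.0923 -0.0029] F [2.63 0.71 0.77] op 0.0143
False
up 38.36 tcp [0.5083 0.0903 0.0995] F [ 0.27 -0.18  0.53] op 0.0143
away 40.5 tcp [ 0.5244 -0.3514  0.1998] F [ 0.27 -0.8   1.07] op 0.0141
```

View pics/side11.png

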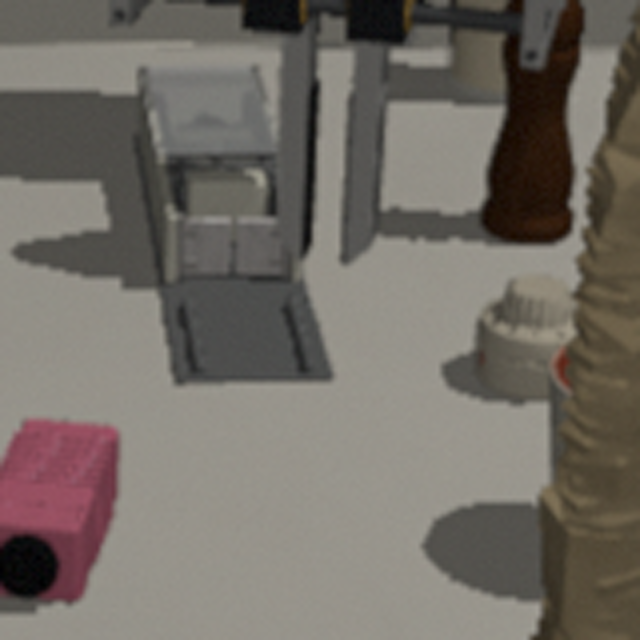

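View pics/top11.png

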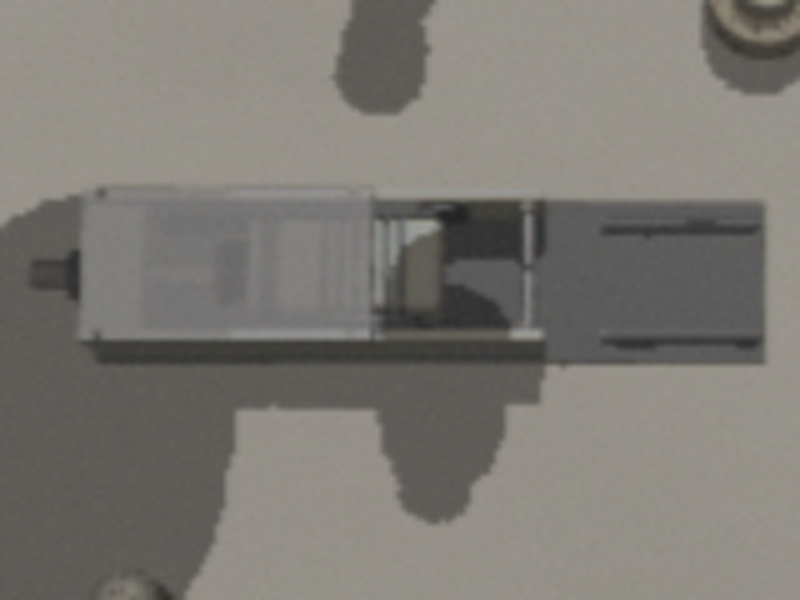

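View pics/top11f.png

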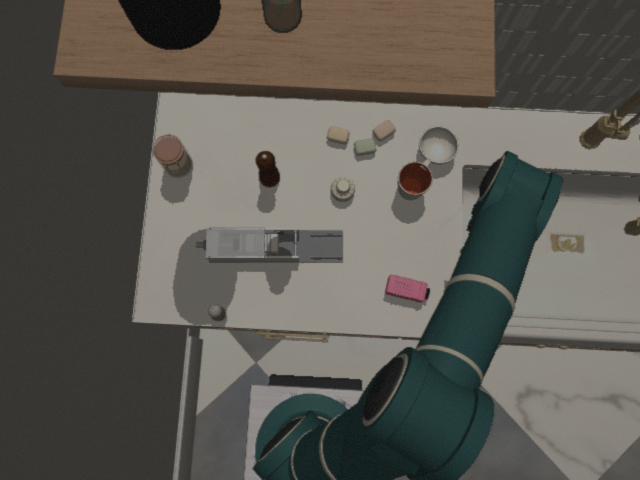

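Both leaves are shut in line at x = 0: side (306–330,241), top (295,231–257). The cartridge is under the cover with its nose on the seal at ≈(236,244) and its tail at ≈(278,244). The shaker (216,312), timer (343,188) and mug (415,180) are where they stood, and the arm is clear.

```bash
python3 - <<'E'
from h import *
st();robot.sign_off()
E
```

```text
40.65 tcp [ 0.5243 -0.3519  0.2   ] F [ 0.03 -0.26  0.25] op 0.0143
the job is handed in; nothing more can be done
```

The white cartridge is loaded, pressed home on the seal, and both doors are shut behind it. I handed the job in at 40.7 s.

- **Pushing in:** I laid it nose first on the lane and pushed it from the tail through both doors. The push stopped once on a brief contact spike at the doors (over my 11 N stop threshold). It then went through with under 1 N of drag once the doors were open.
- **Pressing home:** The nose met the seal at about dock x = 154 mm. I stepped the push up to a steady 14 to 15 N and held it for over 0.5 s. The highest force I read there was 14.9 N, and the rise of about 4 N/mm matches the seal.
- **Letting go:** I backed the fingers about 9 mm off the tail and lifted them straight up out of the open top.

**Last checks:** The final pictures show both leaves shut in line, the cartridge's nose at the seal, and the tail well past the leaves' sweep. The salt shaker, timer, mug and pink look-alike are where they stood. The arm is clear and reads no contact force.

**What disagreed:** My first grasp closed on nothing. The fingertips sit about 31 mm higher than the stated tool geometry. A gentle touch on the bare worktop (about 9 N) confirmed this, I corrected for it, and the second grasp held.

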